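# Set the water selector to the washer

## Task

Set the water selector to feed the washer: with a fingertip, gently push its lever out of where it stands in the left lane, through the cross slot of the H gate, and fully home into the slot on the right whose tile carries the raised ring (the washer drum). Only push the lever: do not pull its spring-loaded knob up, and leave the tub, peg ring, funnel and bottle where they stand. Leave the lever there and take the hand away.

Things in the scene. Friction and masses are not known exactly. Their poses are not given: they have to be found in the camera images.
- selector: Fixed grey box 180 (x) x 230 (y) x 75 mm high, grey metal gate plate on top; origin at the centre of its underside, own x away from the robot at yaw 0, own y left. A lever stands up through an H-shaped slot. Beside each of the four lane ends lies a 40 mm tile, 7 mm high, centre at own x +-54, y +-88 mm: left far a cross, left near two dots. Hose stubs on the far side reach own x = 120 mm.
- gate_center (a point): Middle of the H slot on the plate's top, 75 mm above the selector's origin, same axes. Two lanes along own x at own y = +22 (left) and -22 mm (right), each reaching 23 mm to the far and near end (the slots), joined at own x = 0 by a cross slot 18 mm wide along own y. The lever's steel stem is 10 mm thick and pivots both ways about a point 60 mm straight below this point.
- lever_cross (a joint): Sideways tilt of the lever, rad: +0.38 in the left lane (own +y), 0 upright, -0.38 in the right lane (hard stops). Passes from lane to lane only while lever_shift is within about 0.07 of 0. Moves with about 2 N at the knob and stays where it is left. Starts in the left lane.
- lever_shift (a joint): Fore-aft tilt of the lever, rad: +0.38 fully home in a far slot (own +x), 0 at the cross slot, -0.38 fully home in a near slot (hard stops). Moves out of the cross slot only while lever_cross is beyond about 0.34 either way. About 2 N at the knob; stays where it is left. Starts anywhere along the left lane.
- lever_knob (a joint): How far the knob has been pulled up along the stem, in m: 0 down (held by a spring of about 6 N), 0.015 at most. Must stay down.
- knob_center (a point): Centre of the lever's black ball knob, 32 mm across, with an 18 mm thick collar to 28 mm below; 145 mm from the pivot along the lever. In the selector's frame x = 145 sin(shift), y = 145 sin(cross) cos(shift), z = 15 + 145 cos(cross) cos(shift) mm: 160 mm high when upright, 140 mm in a slot, where x = +-54 and y = +-50.
- tile_ring: White tile 40 x 40 x 3 mm with a raised black ring 32 mm across (4 mm high): the washer's mark. Fixed on the plate's right side by the far or the near slot (selector's frame: x = +54 or -54, y = -88, z = 75 mm); it marks the right-lane slot at its own end. Origin at the centre of its underside.
- tile_bar: White tile of the same size with one raised black bar 32 x 7 mm, on the other right-hand slot.
- tub: Bystander: purple round tub with lid, 124 mm across, 104 mm high, loose; origin at the centre of its underside.
- peg_ring: Bystander: steel ring with six clothes pegs lying flat, about 155 mm across, 12 mm high, loose; origin at its centre on the table.
- funnel: Bystander: pale silicone funnel standing mouth down, 104 mm across, 95 mm high, loose; origin at the centre of its mouth on the table.
- bottle: Bystander: empty amber bottle, 64 mm across, 165 mm high, upright, loose; origin at the centre of its underside.

How it is judged:
On the way:
1. the lever has been pushed through the cross slot into the right lane (value of joint lever_cross below -0.3 rad), for 0.1 s.
At the end, for the whole second after the job is handed in: The lever rests in the right lane (sideways tilt beyond 0.30 rad) and home in the slot beside the ring tile (fore-aft tilt beyond 0.31 of 0.38 rad towards that tile), not moving, its knob down (value of joint lever_cross below -0.3 rad and ((x of tile_ring in the frame of selector above 0 m and value of joint lever_shift above 0.31 rad) or (x of tile_ring in the frame of selector below 0 m and value of joint lever_shift below -0.31 rad)) and velocity of joint lever_shift between -0.05 and 0.05 rad/s and value of joint lever_knob below 0.003 m); the robot touches nothing.
It fails at once if the knob is pulled up more than 6 mm (value of joint lever_knob above 0.006 m).
It fails at once if the fingers press on the selector or its lever with more than 40 N (contact force between the fingers and selector above 40 N).
It fails at once if the tub, peg ring, funnel or bottle is moved more than 25 mm, lifted or tipped (distance of any of tub, peg_ring, funnel, bottle from where it was at the start of the episode above 0.025 m or angle between any of tub, peg_ring, funnel, bottle's own z axis and vertical above 0.4 rad).
It also fails if it takes over 58 s, if anything falls off the work surface, if the arm or the gripper's body presses on something with over 40 N, if the wrist force passes 120 N, or if a joint passes its speed limit or range.

## Robot

A 7-joint arm with a two-finger parallel gripper is mounted at the origin on the work surface. World frame = base frame: x ahead of the robot, y to its left, z up, the work surface at z = 0. Lengths are in m, angles in rad, forces in N, time in s.
With the tool pointing down it reaches from about 0.35 to 0.9 m from the base axis. Payload 19.9 kg.
Tool frame: the origin (TCP) lies midway between the tips of the shut fingers; the grasp point (between the pads) lies 19 mm behind it; z points along the fingers, y is the line along which they close (so a half turn about z gives the same grasp; the last joint's range is limited). The gripper opens to 94 mm and grips with 3 to 60 N. Pads are 16 mm wide; open, the fingers measure 119 mm over their backs; the gripper's body (75 mm by 177 mm) begins 78 mm behind the grasp point.
Start: joints at [1.302, 0.417, -0.01, 1.614, 0.005, 1.111, -0.053], TCP at [0.141, -0.609, 0.205] pointing down, gripper open.
Joint ranges: [-2.81, 2.81], [-0.39, 2.02], [-1.27, 1.25], [0.06, 2.57], [-1.19, 4.33], [0.19, 2], [-2.82, 2.82]. Speed limits (rad/s): [1.89, 1.89, 2.39, 2.39, 3.01, 3.01, 3.01].

## Interface

Orientations are given as a rotation vector (axis times angle).
In Python, from station import bot, hand, vision gives the robot as it stands. Calls block until the motion is done:
- bot.move_pose(position, orientation): joint-space move of the TCP to a pose.
- bot.servo_line(position, ori=None, v=0.15): straight line of the TCP; ori=None keeps the orientation; v is the mean speed in m/s.
- bot.goto_joints(angles): joint-space move.
- hand.open_gripper() and hand.grab(f_grip=None): open the fingers fully, or close them until they stop; f_grip is the grip in N (None keeps the last).
- bot.pause(seconds).
- bot.inverse_kinematics(position, orientation): joint angles nearest the present ones, or None.
- bot.observe(): the state.
- vision.grab_frame(name): name is "scene" or "top" or "wrist"; returns a dict with "img" (384x512x3 uint8, blue, green, red), "fx", "fy", "cx", "cy" (pixels), "T" (4x4, takes a point from camera to world coordinates). Camera axes: x right, y down, z forward; pixel columns grow to the right and rows downward; lengths in m; the calibration is good to about 2 mm. A picture is of the moment at which its call begins. There is no depth.
A pose or a line that the arm cannot do raises bot.Unreachable and nothing moves.
- bot.close_job(): hands the job in; it is judged then, once.
The state is a dict: "time_s": time; "joints": joint angles; "dq": joint speeds; "effort": joint torques, N m; "tcp_pos": TCP position; "ee_rot": TCP orientation; "wrist_force": force on the tool from outside, world axes, zero at the start; "moment": the same for the moment, N m; "opening": opening from 0.0 (shut) to 1.0 (fully open); "gripper_force": force on a finger pad.
Only numpy, scipy, OpenCV 4.12 (cv2) and the standard library are available. Lean on these libraries where they do the work, as an engineer would, in place of code of your own. Each camera call takes 0.05 s, during which the arm holds its last target. There are 200 camera calls.

## Working session

There is one attempt and no reset: what is moved stays moved. The work goes in short steps, each a Python script; the robot and the scene stay as the last script left them, time stands still between calls to the robot, and variables do not carry over. Pictures are saved under pics/ and viewed, at most 10 in all, crops included, and the job is handed in when it is done.

```bash
mkdir -p pics; python3 - <<'E'
from station import bot, hand, vision
import cv2,pickle,numpy as np
d={}
for n in("scene","top"):
    f=vision.grab_frame(n); d[n]=f; print(n,f["fx"],f["fy"],f["cx"],f["cy"],np.round(f["T"],3).tolist())
    cv2.imwrite(f"pics/{n}0.png",cv2.resize(f["img"],(768,576),interpolation=cv2.INTER_CUBIC))
pickle.dump(d,open("d0.pkl","wb"))
o=bot.observe();print(o["time_s"],o["tcp_pos"],o["ee_rot"],o["opening"])
E
```

```text
scene 393.1711591725699 393.1711591725699 255.85311926586664 185.73628669017992 [[-0.744, 0.425, -0.516, 1.059], [0.668, 0.486, -0.563, 0.568], [0.011, -0.764, -0.646, 0.754], [0.0, 0.0, 0.0, 1.0]]
top 455.2550362566846 455.2550362566846 256.37248442467063 200.66925686428095 [[-0.02, -0.992, 0.128, 0.432], [-0.999, 0.023, 0.028, -0.01], [-0.03, -0.128, -0.991, 1.172], [0.0, 0.0, 0.0, 1.0]]
0.1 [ 0.14102937 -0.60853692  0.20490393] [-3.12018300e+00 -3.56884401e-01  3.85873528e-04] 0.9993275264258508
```

View pics/top0.png

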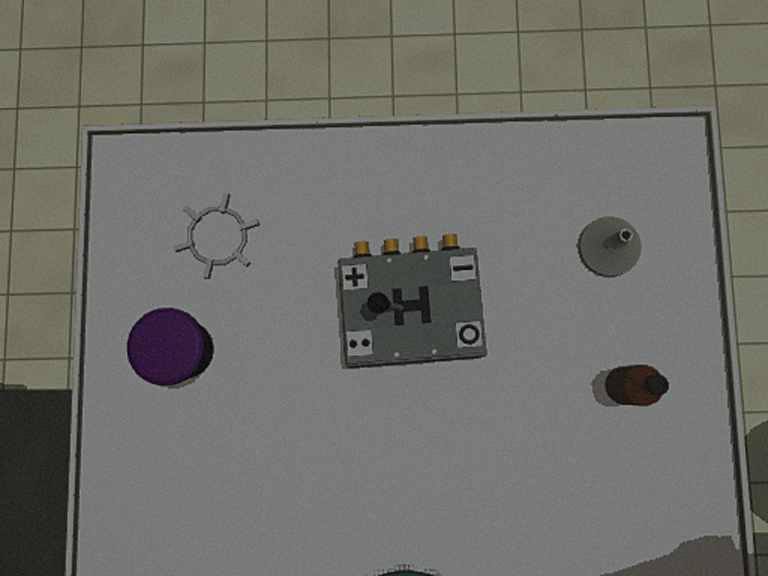

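View pics/scene0.png

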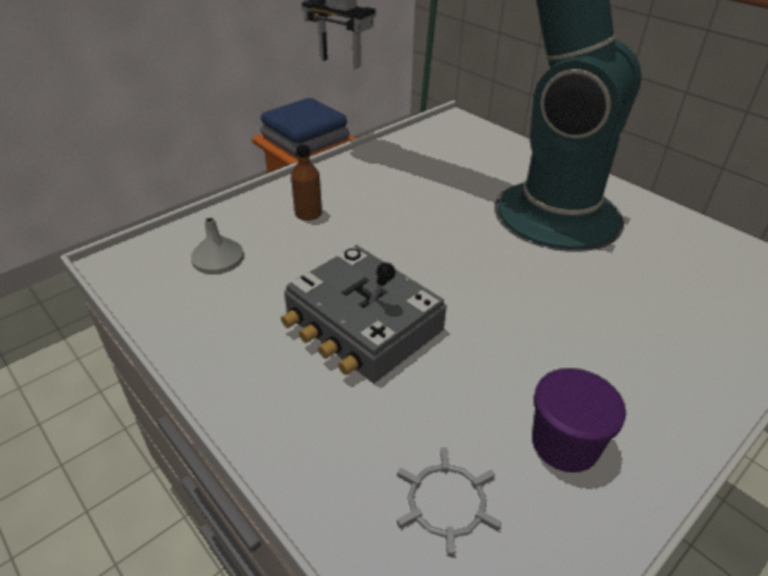

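The top view shows the grey selector around (411,307) of the 768-wide picture, with tiles at cross (355,276), dots (360,343), bar (462,268) and ring (469,334). The ring is on the right, near slot. The black knob is at (377,302), left lane, close to the cross slot; the scene view agrees, with the knob at (385,271).

```bash
cat > h.py <<'E'
import numpy as np,cv2
def ray(f,u,v):
    T=np.array(f["T"]); d=T[:3,:3]@np.array([(u-f["cx"])/f["fx"],(v-f["cy"])/f["fy"],1]); return T[:3,3],d
def onz(f,u,v,z):
    o,d=ray(f,u,v); return o+d*(z-o[2])/d[2]
def tri(r1,r2):
    A=np.array([r1[1],-r2[1]]).T; s=np.linalg.lstsq(A,r2[0]-r1[0],rcond=None)[0]
    a=r1[0]+s[0]*r1[1];b=r2[0]+s[1]*r2[1]; return (a+b)/2,np.linalg.norm(a-b)
def blob(f,seed,lo,hi,r):
    g=f["img"].max(2); m=((g>=lo)&(g<=hi)).astype(np.uint8)
    w=np.zeros_like(m); cv2.circle(w,tuple(int(round(s)) for s in seed),r,1,-1); m&=w
    n,l,st,c=cv2.connectedComponentsWithStats(m); k=1+np.argmax(st[1:,4]); 
    cn=cv2.findContours((l==k).astype(np.uint8),0,2)[0][0]
    return cn,st[k]
E
python3 - <<'E'
import pickle,numpy as np,cv2
from h import *
d=pickle.load(open("d0.pkl","rb")); t=d["top"]; s=d["scene"]
P={}
for n,(u,v) in dict(cross=(355,276),dots=(360,343),bar=(462,268),ring=(469,334)).items():
    cn,st=blob(t,(u/1.5,v/1.5),115,255,13); (c,sz,a)=cv2.minAreaRect(cn); P[n]=onz(t,*c,.078); print(n,c,sz,P[n].round(4))
C=sum(P.values())/4; ex=(P["cross"]+P["bar"]-P["dots"]-P["ring"])/2; ey=(P["cross"]+P["dots"]-P["bar"]-P["ring"])/2
print("C",C,"lens(.108,.176)",np.linalg.norm(ex),np.linalg.norm(ey),"yaw",np.arctan2(ex[1],ex[0]),np.arctan2(-ey[0],ey[1]))
k=[]
for f,(u,v) in((t,(377,302)),(s,(385,271))):
    cn,st=blob(f,(u/1.5,v/1.5),0,38,9); c,r=cv2.minEnclosingCircle(cn); print("knob",c,r,st); k.append(ray(f,*c))
p,e=tri(*k); print(p,e)
y=np.arctan2(ex[1],ex[0])/2+np.arctan2(-ey[0],ey[1])/2; R=np.array([[np.cos(y),np.sin(y)],[-np.sin(y),np.cos(y)]])
print("yaw",y,"knob local",R@(p-C)[:2],p[2])
E
```

```text
cross (236.18276977539062, 184.19313049316406) (15.363415718078613, 15.612550735473633) [0.6157 0.0686 0.078 ]
dots (239.37562561035156, 228.25889587402344) (15.816844940185547, 15.816844940185547) [0.508  0.0624 0.078 ]
bar (308.17645263671875, 178.29409790039062) (15.492693901062012, 15.799479484558105) [ 0.6258 -0.1069  0.078 ]
ring (312.2862548828125, 222.43450927734375) (15.861687660217285, 15.944732666015625) [ 0.5182 -0.113   0.078 ]
C [ 0.56691285 -0.02224355  0.078     ] lens(.108,.176) 0.10784125848500983 0.17573343731705507 yaw 0.057198815175494154 0.05787992581855012
knob (252.13636779785156, 201.5) 7.70460844039917 [245 195  15  14 171]
knob (256.0513916015625, 182.69625854492188) 7.003547191619873 [251 176  12  14 125]
[0.56399808 0.0276939  0.1443366 ] 0.0007782054649620102
yaw 0.05753937049702214 knob local [-3.81619181e-05  5.00224316e-02] 0.14433659570047164
```

Tile spacings come out at 107.8 × 175.7 mm (should be 108 × 176), and the two rays to the knob miss each other by 0.8 mm. Yaw is 0.0575 and the knob is at own x ≈ 0, so the lever already stands at the cross slot. I'll approach from the left and push right.

```bash
cat >> h.py <<'E'
from scipy.spatial.transform import Rotation as Ro
from station import bot,hand,vision
YAW=.0575; C0=np.array([.5669,-.0222])
Rz=Ro.from_euler("z",YAW); ORI=(Rz*Ro.from_euler("x",np.pi)).as_rotvec()
def W(x,y,z): return (Rz.apply([x/1e3,y/1e3,0])+[*C0,z/1e3]).tolist()
def L(x,y,z,v=.15): bot.servo_line(W(x,y,z),v=v)
def F(): return Rz.inv().apply(bot.observe()["wrist_force"])
def push(a,b,z,step,lim):   # own-frame line a->b in small steps, until the force along it exceeds lim
    a,b=np.array(a,float),np.array(b,float); n=int(np.ceil(np.linalg.norm(b-a)/step)); u=(b-a)/np.linalg.norm(b-a); f0=F(); log=[]
    for i in range(1,n+1):
        p=a+(b-a)*i/n; L(*p,z,v=.03); f=-(F()-f0)[:2]@u; log.append((p.round(1).tolist(),round(float(f),1)))
        if f>lim: break
    return log
E
python3 - <<'E'
from h import *
hand.grab(5)
o=bot.observe(); p=o["tcp_pos"]; bot.servo_line([p[0],p[1],.35],v=.25)
bot.move_pose(W(0,100,300),ORI)
L(0,100,135); L(0,60+0,135,v=.08)
bot.pause(.3); print(F(),F())
f=vision.grab_frame("scene"); cv2.imwrite("pics/s1.png",cv2.resize(f["img"][120:270,170:320],(600,600),interpolation=cv2.INTER_CUBIC))
o=bot.observe(); print(o["time_s"],o["tcp_pos"],W(0,60,135),o["opening"])
E
```

```text
[-0.83513463 -0.6468446   0.36922572] [-0.83513463 -0.6468446   0.36922572]
7.3333 [0.56341139 0.03795095 0.13498188] [0.5634519007795001, 0.03770083982521104, 0.135] 0.0034708399844034237
```

```bash
ls pics
```

```text
s1.png
scene0.png
top0.png
```

The line to y = 60 has already taken the finger past first contact, so I'll check where the lever is.

View pics/s1.png

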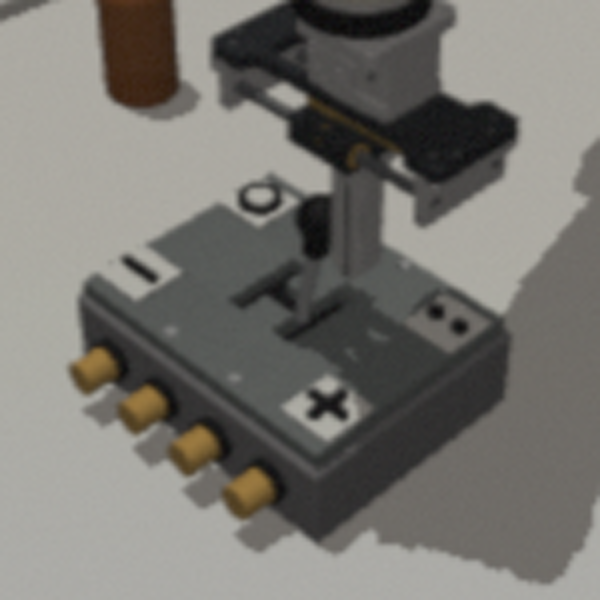

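The finger (357,220) touches the knob (315,215), and the lever is moving into the cross slot. I'll go on with force-guarded steps.

```bash
python3 - <<'E'
from h import *
a=push((0,60),(0,-12),135,4,10); print([x[1] for x in a],a[-1])
if a[-1][1]<=10:
    b=push((0,-12),(0,-25),135,1,7); print(b)
print(F(),bot.observe()["time_s"])
E
```

```text
[0.4, 0.1, 0.1, -0.0, 1.0, 0.6, 0.9, 0.0, 0.5, 0.9, 0.5, -0.2, 0.5, -0.0, -0.5, 0.5, 1.1, 0.7] ([0.0, -12.0], 0.7)
[([0.0, -13.0], 1.1), ([0.0, -14.0], 0.4), ([0.0, -15.0], 0.5), ([0.0, -16.0], 0.9), ([0.0, -17.0], 0.6), ([0.0, -18.0], 0.6), ([0.0, -19.0], 0.7), ([0.0, -20.0], 0.9), ([0.0, -21.0], 0.1), ([0.0, -22.0], 0.6), ([0.0, -23.0], 0.4), ([0.0, -24.0], 1.7), ([0.0, -25.0], 3.3)]
[ 0.234544    3.58864749 -2.06515025] 15.6833
```

The force rises at y = −24 to −25, right where the stop should be (−25.3), so the lever is in the right lane. Now I'll back off, go over to the far side and look.

```bash
python3 - <<'E'
from h import *
L(0,0,135); L(0,0,210); L(50,-53,210); L(50,-53,128)
f=vision.grab_frame("scene"); cv2.imwrite("pics/s2.png",cv2.resize(f["img"][120:270,170:320],(600,600),interpolation=cv2.INTER_CUBIC))
print(F(),bot.observe()["time_s"])
E
```

```text
[ 0.54928236 -0.54458107  0.00492917] 18.0333
```

View pics/s2.png

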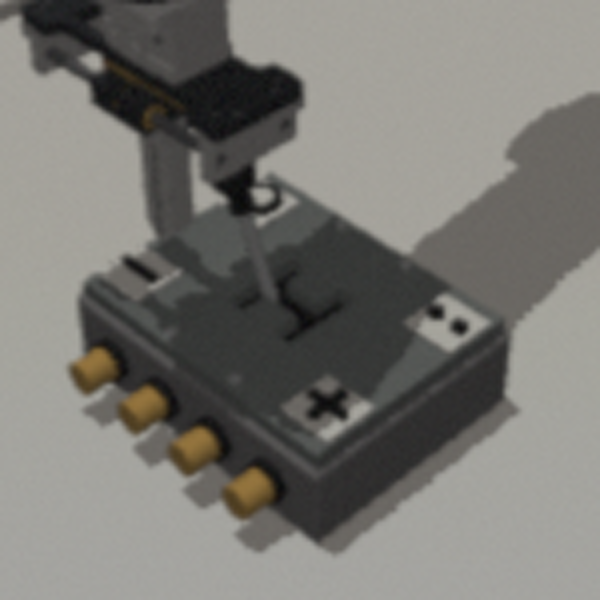

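The lever stands in the right lane (stem at (270,290), knob at (237,190)), and the finger (170,195) is on its far side. I'll push it near.

```bash
python3 - <<'E'
from h import *
a=push((50,-53),(-18,-51),128,4,10); print([x[1] for x in a],a[-1])
if a[-1][1]<=10:
    b=push((-18,-51),(-31,-51),128,1,5); print(b)
print(F(),bot.observe()["time_s"])
L(15,-51,128,v=.1); L(15,-51,230); bot.move_pose(W(-20,-0,330),ORI); L(-20,190,330,v=.25)
t=vision.grab_frame("top"); s=vision.grab_frame("scene")
cv2.imwrite("pics/s3.png",np.hstack([cv2.resize(t["img"][140:260,210:340],(400,400)),cv2.resize(s["img"][130:260,180:310],(400,400))]))
print(bot.observe()["time_s"],F())
E
```

```text
[0.2, -0.8, -0.0, -0.6, -0.5, -0.0, 0.0, 1.2, 1.3, 0.1, 0.4, 0.1, 0.7, 0.2, 0.9, -0.1, -0.7, -0.1] ([-18.0, -51.0], -0.1)
[([-19.0, -51.0], 0.8), ([-20.0, -51.0], 0.6), ([-21.0, -51.0], 1.4), ([-22.0, -51.0], 1.1), ([-23.0, -51.0], 1.5), ([-24.0, -51.0], 0.6), ([-25.0, -51.0], 0.6), ([-26.0, -51.0], 1.8), ([-27.0, -51.0], 1.2), ([-28.0, -51.0], 1.0), ([-29.0, -51.0], 1.5), ([-30.0, -51.0], 2.6), ([-31.0, -51.0], 4.6)]
[ 5.08826034  0.96299205 -4.00790267] 26.2333
29.225 [-0.02173602 -0.26360489  0.20974586]
```

View pics/s3.png

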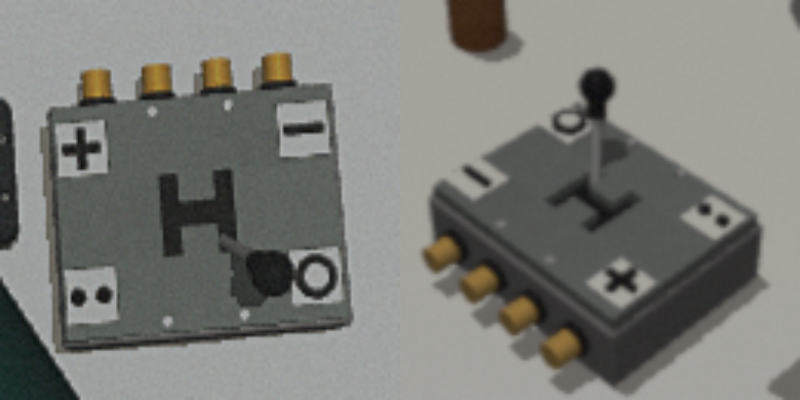

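The lever stands in the right near slot beside the ring tile: the knob is at (270,272) in the left half, next to the ring at (315,275). The force rose at −30 to −31, where the hard stop should be (−29.8). The hand is clear, so I'm handing in.

```bash
python3 -c "
from station import bot
print(bot.close_job())"
```

```text
the job is handed in; nothing more can be done
None
```

The lever is fully home in the right near slot beside the ring tile, the hand is clear, and the job was handed in at about 29 s; the highest push force I read was about 5 N.

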